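# String the ball bearings on the wash rod

## Task

Take the red-handled rod off the wash pan and slide it through the three ball bearings standing in the channel until its collar closes the row up snugly against the end stop; press it there for a moment with a gentle push of about 8 N, and never force the rod. Lift the three out together on the rod and lay it back across the pan in its two notched brackets, handle on the same side as before, so that the bearings hang inside the pan; leave the other things on the bench alone.

Things in the scene. Friction and masses are not known exactly. Their poses are not given: they have to be found in the camera images.
- rod: stringing rod, about 140 g: red handle 80 mm long, 24 x 24 mm square, then a bare neck 30 mm long, a brass collar 24 mm across and 5 mm thick, and a 15 mm round shank 155 mm long, bevelled to 11 mm over its last 4 mm. Origin: middle of the handle, on the axis; +x along the rod to the tip. Collar's front face at x = 75 mm, tip at 230 mm. It balances 90 mm ahead of the origin.
- bearing_a: ball bearing, 40 mm outside, 17 mm bore, 12 mm wide, 65 g, standing on edge with under 1 mm of side play in the channel, the one nearest the channel's open end. Races are spoilt by more than 12 N from the rod. Origin: its centre; x is its axis.
- bearing_b: same ball bearing, the middle one of the row; gaps of 1 to 12 mm to its neighbours at the start. Origin: its centre; x is its axis.
- bearing_c: same ball bearing, the one nearest the end stop, 2 to 30 mm short of it at the start. Origin: its centre; x is its axis.
- channel: fixed aluminium U-channel on a green base plate. Origin: on the bench under the row; +x runs along it from the open end (x = -26 mm) to the end stop. Floor 35 mm up, inside width 42 mm, walls up to 59 mm; bearings in it have their axis 55 mm up. Base plate x = -43 to 97 mm. The end stop is clamped with its face anywhere from x = 34 to 58 mm: not measured, to be felt.
- slot (a point): point in the end stop's slot (channel x = 46 mm, 55 mm up; a fixed point, wherever the stop is clamped): the stop is two steel cheeks rising 20 mm over the bearings' axis, with a slot 20 mm wide between them, open at the top, its bottom 12 mm below the axis. The rod passes through the slot and lifts out of it upward.
- pan: fixed wash pan 154 mm long (x), 112 mm wide, 66 mm deep. Origin: on the bench under its middle. Steel brackets at x = -75 and +75 mm, 6 mm thick, each with a 90 degree V notch (37 mm wide at the top, 90 mm up). A rod lying in them has its axis 82.6 mm up, along x. At the start the rod lies so, handle out at -x, its neck in the -x notch.
- big_bearing: bystander: larger bearing ring lying flat, 72 mm across, 17 mm high. Origin: centre of its underside.
- pinion: bystander: small steel gear with a hub, 66 mm across. Origin: centre of its underside.
- spray_bottle: bystander: white bottle with blue cap, 66 mm across, 190 mm high. Origin: centre of its underside.
- spanner: bystander: steel spanner lying flat. Origin under its middle.
- screwdriver: bystander: screwdriver with yellow handle, lying. Origin under its middle.
- steel_cup: bystander: steel bowl 80 mm across, 50 mm high. Origin: centre of its underside.
- wash_brush: bystander: brush lying flat. Origin under its middle.
- rod_neck (a point): point on the rod's axis in the middle of the neck (rod x = 55 mm), where the pan's -x bracket carries it.
- rod_shank (a point): point on the rod's axis at rod x = 205 mm, 25 mm short of the tip, about where the pan's +x bracket carries it.

How it is judged:
By the outcome, as a careful person would: the job done as asked, in the order asked, and still so for the second after the job is handed in, with the robot touching nothing.
It also fails if it takes over 70 s, if anything falls off the work surface, if the arm or the gripper's body presses on something with over 40 N, if the wrist force passes 120 N, or if a joint passes its speed limit or range.

## Robot

A 6-joint arm with a two-finger parallel gripper is mounted at the origin on the work surface. World frame = base frame: x ahead of the robot, y to its left, z up, the work surface at z = 0. Lengths are in mm, angles in rad, forces in N, time in s.
With the tool pointing down it reaches from about 275 to 975 mm from the base axis. Payload 8.4 kg.
Tool frame: the origin (TCP) lies midway between the tips of the shut fingers; the grasp point (between the pads) lies 19 mm behind it (bot.grip_point_offset is the distance from the TCP to the grasp point, in mm); z points along the fingers, y is the direction in which the jaws open and shut (so a half turn about z gives the same grasp; the last joint's range is limited). The gripper opens to 92 mm and grips with 3 to 60 N. Pads are 20 mm wide; open, the fingers measure 128 mm over their backs; the gripper's body (75 mm by 189 mm) begins 69 mm behind the grasp point.
Start: joints at [1.105, 0.353, 1.633, -0, 1.155, -0.002], TCP at [279.593, 558.977, 214.583] pointing down, gripper open.
Joint ranges: [-2.63, 2.63], [-0.92, 2.1], [0.06, 2.66], [-1.3, 4.44], [0, 2.69], [-3.02, 3.02]. Speed limits (rad/s): [2.22, 2.22, 2.79, 3.14, 3.14, 3.14].

## Interface

Orientations are given as a rotation vector (axis times angle).
In Python, from plant import bot gives the robot as it stands. Calls block until the motion is done:
- bot.movep(position, orientation): joint-space move of the TCP to a pose.
- bot.line_to(position, rotation=None, velocity=150, guard=None): straight line of the TCP; rotation=None keeps the orientation; velocity is the mean speed in mm/s. With guard (N) it stops when the force on the tool has changed by that much, and returns True; else False.
- bot.move_joints(angles): joint-space move.
- bot.move_gripper(opening): opening from 0.0 (shut) to 1.0 (fully open); the grip force is fixed at half the most; returns when the fingers have stopped.
- bot.dwell(seconds).
- bot.inverse_kinematics(position, orientation): joint angles nearest the present ones, or None.
- bot.grab_frame(name): name is "scene" or "top" or "wrist"; returns a dict with "img" (384x512x3 uint8, red, green, blue), "range_z" (384x512 float32, mm along the optical axis (not along the pixel's ray), 0 where there is no reading), "fx", "fy", "cx", "cy" (pixels), "k1" (the pictures are not rectified: a ray, as slopes to the right and down, at radius r is drawn at 1 + k1 r^2 times it, then the intrinsics apply), "T" (4x4, takes a point from camera to world coordinates). Camera axes: x right, y down, z forward; pixel columns grow to the right and rows downward; lengths in mm; the calibration is good to about 2 mm. A picture is of the moment at which its call begins.
A pose or a line that the arm cannot do raises bot.IKError and nothing moves.
- bot.hand_in(): hands the job in, once; it reports no verdict.
Readings, each from a call of its own:
- bot.current_t(): time.
- bot.current_q(): joint angles.
- bot.current_qvel(): joint speeds.
- bot.current_effort(): joint torques, N m.
- bot.current_ee_pos(): TCP position.
- bot.current_tcp_rot(): TCP orientation.
- bot.current_ft_force(): force on the tool from outside, world axes, zero at the start.
- bot.current_moment(): the same for the moment, N m.
- bot.current_grip_width(): opening from 0.0 (shut) to 1.0 (fully open).
Only numpy, scipy, OpenCV 4.12 (cv2) and the standard library are available. Lean on these libraries where they do the work, as an engineer would, in place of code of your own. Each camera call takes 0.05 s, during which the arm holds its last target.

## Working session

There is one attempt and no reset: what is moved stays moved. The work goes in short steps, each a Python script; the robot and the scene stay as the last script left them, time stands still between calls to the robot, and variables do not carry over. Pictures are saved under pics/ and viewed, and the job is handed in when it is done.

```bash
ls; mkdir -p pics
python3 - <<'E'
from plant import bot
import cv2,numpy as np,pickle
for n in ("scene","top","wrist"):
    f=bot.grab_frame(n); pickle.dump(f,open(f"pics/{n}0.pkl","wb"))
    cv2.imwrite(f"pics/{n}0.png",f["img"][:,:,::-1])
    print(n,f["fx"],f["cx"],f["cy"],f["k1"],np.round(f["T"],3).tolist())
print(bot.current_t(),bot.current_tcp_rot(),bot.grip_point_offset)
E
```

```text
pics
scene 435.8067123680481 255.41345500344238 193.50807358617712 0.008367856841523531 [[0.534, 0.478, -0.697, 1514.791], [0.845, -0.278, 0.457, -571.933], [0.025, -0.833, -0.552, 801.511], [0.0, 0.0, 0.0, 1.0]]
top 399.8999790834301 244.55524837372002 186.0390736555591 -0.03394894659953458 [[0.011, -0.984, 0.178, 417.859], [-1.0, -0.012, -0.004, 37.665], [0.006, -0.178, -0.984, 1099.034], [0.0, 0.0, 0.0, 1.0]]
wrist 295.0688530287397 250.39908533281252 194.73715547812816 -0.01730298412966039 [[0.446, 0.857, 0.258, 206.306], [0.895, -0.427, -0.129, 595.639], [-0.0, 0.288, -0.958, 385.313], [0.0, 0.0, 0.0, 1.0]]
0.15 [-7.21910491e-01 -3.05725611e+00  1.59796617e-03] 18.700000000000003
```

View pics/scene0.png

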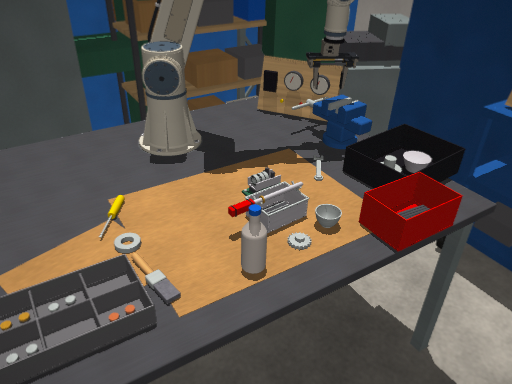

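View pics/top0.png

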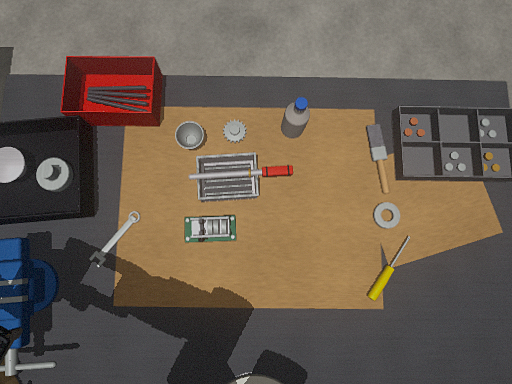

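View pics/wrist0.png

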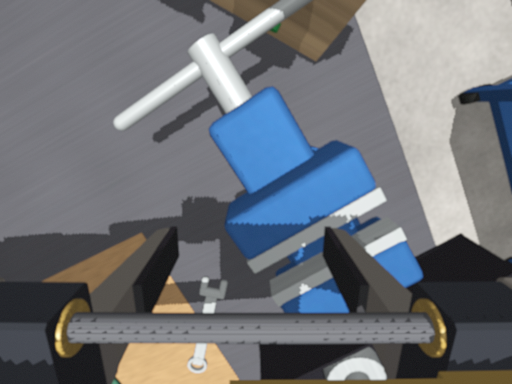

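```bash
cat > h.py <<'E'
import numpy as np,cv2,pickle
def K(f): return np.array([[f["fx"],0,f["cx"]],[0,f["fy"],f["cy"]],[0,0,1.]])
def ray(f,u,v):
    D=np.array([f["k1"],0,0,0,0.])
    p=cv2.undistortPoints(np.array([[[u,v]]],float),K(f),D)[0,0]
    return np.array([p[0],p[1],1.])
def atz(f,u,v,z):
    d=f["T"][:3,:3]@ray(f,u,v); o=f["T"][:3,3]
    return o+d*(z-o[2])/d[2]
def atd(f,u,v):
    r=f["range_z"][int(round(v)),int(round(u))]
    return f["T"][:3,:3]@(ray(f,u,v)*r)+f["T"][:3,3]
def proj(f,P):
    P=np.atleast_2d(P); R=f["T"][:3,:3]; c=(P-f["T"][:3,3])@R
    D=np.array([f["k1"],0,0,0,0.])
    return cv2.projectPoints(c,np.zeros(3),np.zeros(3),K(f),D)[0][:,0]
def crop(f,x0,y0,w,h,s,out):
    im=f["img"][y0:y0+h,x0:x0+w,::-1]
    cv2.imwrite(out,cv2.resize(im,None,fx=s,fy=s,interpolation=cv2.INTER_CUBIC))
E
python3 - <<'E'
from h import *
f=pickle.load(open("pics/top0.pkl","rb")); crop(f,170,105,135,145,4,"pics/topc.png")
f=pickle.load(open("pics/scene0.pkl","rb")); crop(f,220,155,130,90,6,"pics/scenec.png")
E
```

```text
(no output)
```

View pics/topc.png

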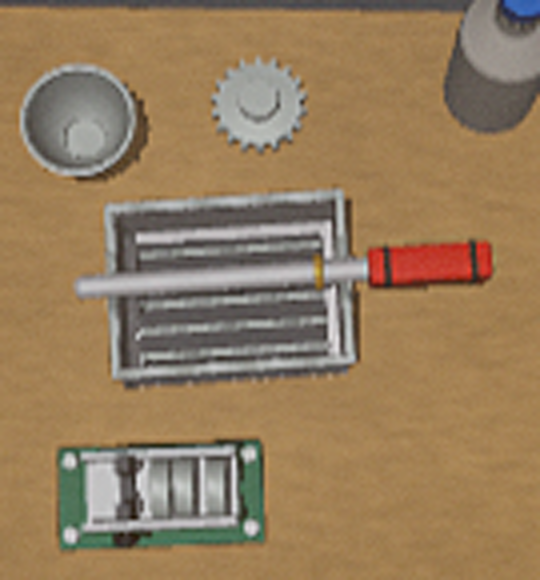

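View pics/scenec.png

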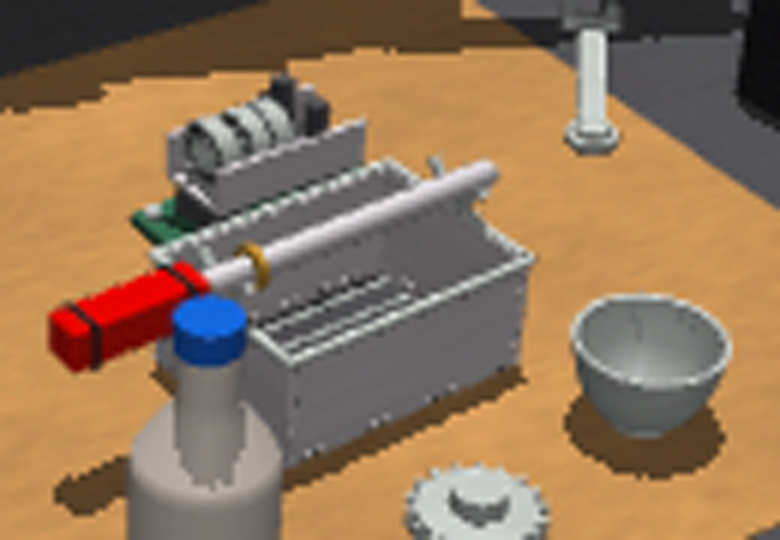

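Run:
```python
from h import *
f=pickle.load(open("pics/top0.pkl","rb"))
g=lambda x,y:(170+x/4-.375,105+y/4-.375)
def p(n,x,y,z): print(n,np.round(atz(f,*g(x,y),z),1), np.round(atd(f,*g(x,y)),1))
p("handle end",490,260,92); p("handle front",369,266,92); p("collar",319,270,90);p("tip",77,286,88)
for a in((108,205),(340,193),(355,362),(115,380)): p("pan rim",*a,66)
for a in((60,448),(263,440),(262,540),(60,548)): p("plate",*a,5)
for a in((69,461),(249,454),(70,536),(251,527)): p("screw",*a,8)
for a in((82,455),(238,447),(238,525),(82,531)): p("wall",*a,59)
p("cheek",127,465,75);p("cheek",127,535,75)
p("gear",258,100,15);p("cup",80,120,50)
print("bottle cap",atz(f,300,103,190),atd(f,300,103)); print("bottle base", atz(f,293,137,0))
```

```text
handle end [644.9 -88.6  92. ] [644.4 -88.3  93.9]
handle front [639.9 -10.4  92. ] [640.  -10.5  91.5]
collar [637.3  21.7  90. ] [636.4  21.8  94.2]
tip [625.4 177.7  88. ] [625.  177.5  89.9]
pan rim [685.2 162.1  66. ] [684.9 162.   67.1]
pan rim [695.2   7.8  66. ] [694.7   7.9  68.2]
pan rim [581.3  -2.7  66. ] [581.4  -2.7  65.6]
pan rim [567.6 153.8  66. ] [577.  161.    1.5]
plate [528.9 196.9   5. ] [529.  197.    4.4]
plate [536.1  57.8   5. ] [ 5.366e+02  5.790e+01 -2.000e-01]
plate [467.9  57.5   5. ] [467.8  57.4   8.3]
plate [460.9 194.4   5. ] [461.  194.7   3.2]
screw [519.8 190.    8. ] [519.1 189.   15.2]
screw [526.   67.2   8. ] [525.3  67.   15.6]
screw [469.  187.5   8. ] [468.8 187.   11.8]
screw [476.5  65.    8. ] [476.3  64.9  10.2]
wall [519.1 174.5  59. ] [524.4 181.8   4.1]
wall [525.5  73.   59. ] [530.8  74.8   7.7]
wall [474.9  72.1  59. ] [475.7  72.7  43.7]
wall [469.9 172.9  59. ] [472.6 179.9   4.4]
cheek [511.4 143.4  75. ] [511.5 143.4  74.7]
cheek [466.9 142.1  75. ] [467.8 143.9  56.9]
gear [776.1  64.7  15. ] [774.8  64.6  19.1]
cup [748.9 185.1  50. ] [762.8 191.3   5.8]
bottle cap [787.34347497 -97.16806608 190.        ] [787.05218806 -97.06176916 190.7166469 ]
bottle base [ 761.24946434 -103.67250763    0.        ]
```

```bash
cat >> h.py <<'E'
from scipy.spatial.transform import Rotation as Ro
def rot(yaw_deg,pitch_deg=0):
    """tool x along yaw (horizontal), z down; pitch>0 tips tool x upward"""
    a=np.radians(yaw_deg); x=np.array([np.cos(a),np.sin(a),0]); z=np.array([0,0,-1.]); y=np.cross(z,x)
    R=np.stack([x,y,z],1)
    R=R@Ro.from_euler('y',0).as_matrix()
    if pitch_deg: R=Ro.from_rotvec(np.radians(-pitch_deg)*np.cross(np.array([0,0,1.]),x)).as_matrix()@R
    return Ro.from_matrix(R).as_rotvec()
E
python3 - <<'E'
from h import *
from plant import bot
for p in ((560,40,170),(642,-30,65),(642,-30,250),(500,0,36),(500,0,200)):
    for y in (94,-86):
        print(p,y,np.round(bot.inverse_kinematics(p,rot(y)),2) if bot.inverse_kinematics(p,rot(y)) is not None else None)
t=bot.current_t()
bot.movep((560,40,170),rot(93.5))
print(bot.current_t()-t,bot.current_ee_pos())
f=bot.grab_frame("wrist"); pickle.dump(f,open("pics/w1.pkl","wb")); crop(f,0,0,512,384,1.5,"pics/w1.png"); print(np.round(f["T"],2))
E
```

```text
(560, 40, 170) 94 [ 0.07  0.3   1.81 -0.    1.02 -0.  ]
(560, 40, 170) -86 None
(642, -30, 65) 94 [-0.05  0.54  1.7  -0.    0.89 -0.12]
(642, -30, 65) -86 None
(642, -30, 250) 94 [-0.05  0.35  1.56 -0.    1.24 -0.12]
(642, -30, 250) -86 None
(500, 0, 36) 94 [-0.    0.42  2.03 -0.    0.69 -0.07]
(500, 0, 36) -86 None
(500, 0, 200) 94 [-0.    0.17  1.91 -0.    1.06 -0.07]
(500, 0, 200) -86 None
2.125 [560.06849692  40.7802337  170.06778142]
[[ 1.0000e+00  6.0000e-02  2.0000e-02  5.5515e+02]
 [ 6.0000e-02 -9.6000e-01 -2.9000e-01  1.2283e+02]
 [-0.0000e+00  2.9000e-01 -9.6000e-01  3.4146e+02]
 [ 0.0000e+00  0.0000e+00  0.0000e+00  1.0000e+00]]
```

View pics/w1.png

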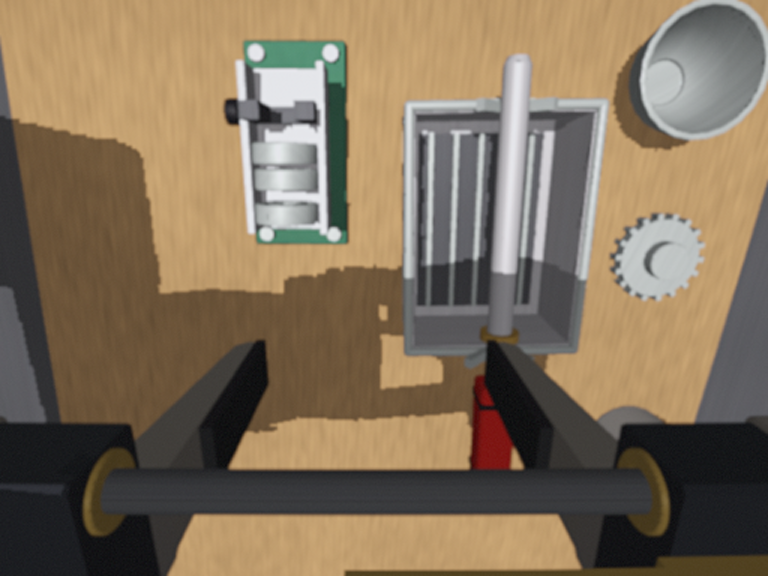

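Run:
```python
from h import *
f=pickle.load(open("pics/w1.pkl","rb"))
crop(f,145,20,95,148,4,"pics/c1.png"); crop(f,265,25,140,150,4,"pics/c2.png"); crop(f,265,175,140,145,4,"pics/c3.png")
```

```text
(no output)
```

View pics/c1.png

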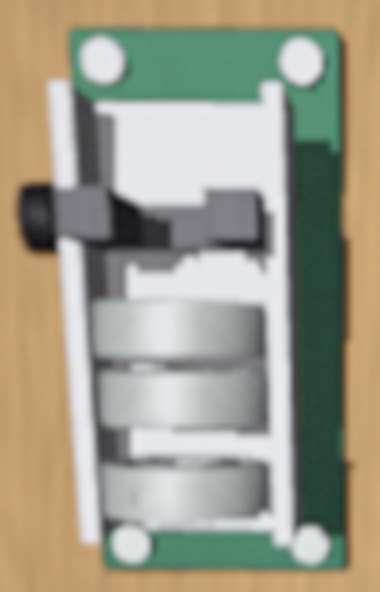

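View pics/c2.png

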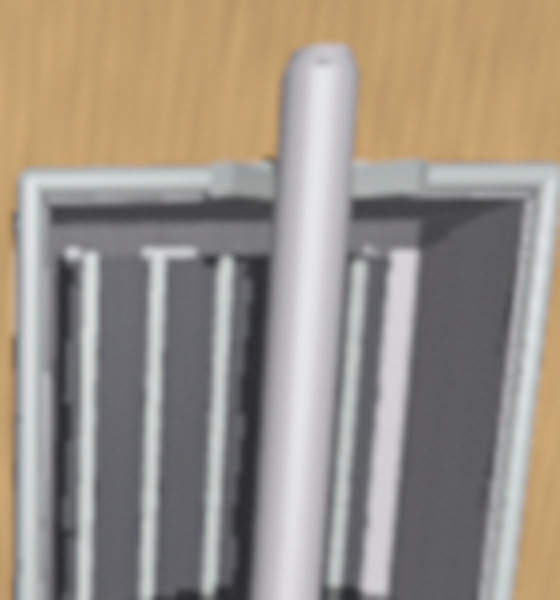

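View pics/c3.png

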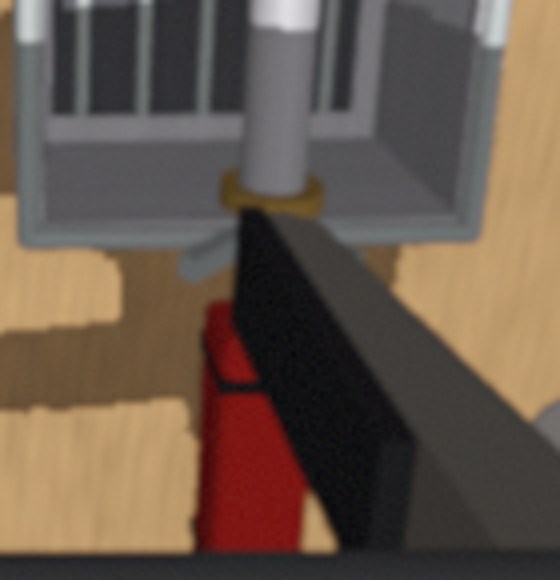

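Run:
```python
from h import *
f=pickle.load(open("pics/w1.pkl","rb"))
def g(ox,oy): return lambda x,y:(ox+(x+.5)/4-.5,oy+(y+.5)/4-.5)
g1=g(145,20);g2=g(265,25);g3=g(265,175)
A=lambda q,z: atz(f,*q,z)
LT,LB=A(g1(71,82),59),A(g1(99,541),59); RT,RB=A(g1(262,82),59),A(g1(274,543),59)
print("inner",LT,LB,RT,RB)
print("outer",[np.round(A(g1(*q),59),1) for q in((48,82),(80,543),(285,82),(295,543))])
print("yaw",[np.degrees(np.arctan2(*(a-b)[[1,0]])) for a,b in((LT,LB),(RT,RB))], "mid",(LT+RT)/2,(LB+RB)/2)
for q in((70,30),(342,30),(344,568),(105,568)): print("plate",np.round(A(g1(*q),6),1))
# bearing top edges at z=75 , x mid; cheeks
for n,q,z in(("c far",(178,302),75),("c near",(178,360),75),("b far",(180,368),75),("b near",(180,428),75),("a far",(185,463),75),("a near",(185,522),75),("cheekR near top",(235,240),75),("cheekR far",(235,192),75),("cheekL near",(85,238),75),("cheekL far",(88,186),75),("cheek in R",(206,190),75),("cheek in L",(110,190),75)):
    print(n,np.round(A(g1(*q),z),1))
# rod
for (l,r) in(((285,100),(356,100)),((270,300),(335,300)),((256,520),(325,520))):
    a=A(g2(*l),82.6);b=A(g2(*r),82.6);print("shank",a,b,np.linalg.norm(a-b),(a+b)/2)
a=A(g3(248,150),82.6);b=A(g3(309,150),82.6);print("shank",a,b,np.linalg.norm(a-b),(a+b)/2)
print("tip",A(g2(323,58),82.6)); print("collar front",A(g3(272,172),94.6),"handle front",A(g3(215,303),94.6),"handle L",A(g3(207,350),94.6),A(g3(200,540),94.6),A(g3(305,540),94.6))
for q in((20,172),(558,165)): print("pan",A(g2(*q),66))
for q in((22,243),(472,238)): print("pan",A(g3(*q),66))
print("notch far",A(g2(212,163),90),A(g2(426,163),90),"near",A(g3(183,280),90))
```

```text
inner [475.18824294 173.1124213   59.        ] [480.02775178  73.05668748  59.        ] [516.62440384 175.59084127  59.        ] [522.09595676  75.21224479  59.        ]
outer [array([470.2, 172.8,  59. ]), array([475.4,  72.3,  59. ]), array([521.6, 175.9,  59. ]), array([527.1,  75.5,  59. ])]
yaw [np.float64(92.76913167376225), np.float64(93.12005707255663)] mid [495.90632339 174.35163128  59.        ] [501.06185427  74.13446614  59.        ]
plate [460.1 194.6   6. ]
plate [529.4 198.8   6. ]
plate [536.2  60.3   6. ]
plate [467.5  56.    6. ]
c far [501.9 128.6  75. ]
c near [502.  116.6  75. ]
b far [502.4 114.9  75. ]
b near [502.5 102.1  75. ]
a far [503.7  94.6  75. ]
a near [503.8  81.4  75. ]
cheekR near top [513.9 141.9  75. ]
cheekR far [513.7 151.3  75. ]
cheekL near [482.2 140.3  75. ]
cheekL far [482.9 150.6  75. ]
cheek in R [507.6 151.3  75. ]
cheek in L [487.5 150.1  75. ]
shank [620.63567152 170.76427542  82.6       ] [634.88340923 171.74167946  82.6       ] 14.281223631497273 [627.75954038 171.25297744  82.6       ]
shank [622.9625816  132.48897303  82.6       ] 
[... 299 characters left out ...]
6.29171356  33.64024421  82.6       ] 14.279789821583828 [639.16602975  33.18998923  82.6       ]
tip [627.10851529 178.88509545  82.6       ]
collar front [634.57647508  32.05367362  94.6       ] handle front [626.06113192  -1.03716927  94.6       ] handle L [625.78897154 -13.31765319  94.6       ] [630.94505178 -66.13074344  94.6       ] [657.04979569 -64.57001155  94.6       ]
pan [569.56393282 155.86213074  66.        ]
pan [685.95130457 165.15577666  66.        ]
pan [583.01591803  -1.66249415  66.        ]
pan [697.42460693   6.8808189   66.        ]
notch far [605.98092517 157.11036292  90.        ] [648.26493858 159.98999536  90.        ] near [619.09087556   2.13144789  90.        ]
```

Run:
```python
from h import *
from plant import bot
bot.movep((642.8,-25.1,150),rot(94.4))
print(bot.current_t(),bot.current_ee_pos(),bot.current_ft_force())
f=bot.grab_frame("wrist"); pickle.dump(f,open("pics/w2.pkl","wb")); crop(f,0,0,512,384,1.5,"pics/w2.png")
```

```text
2.8333 [642.72448734 -25.11168184 149.26810455] [0.18585456 0.36964142 0.09869576]
```

View pics/w2.png

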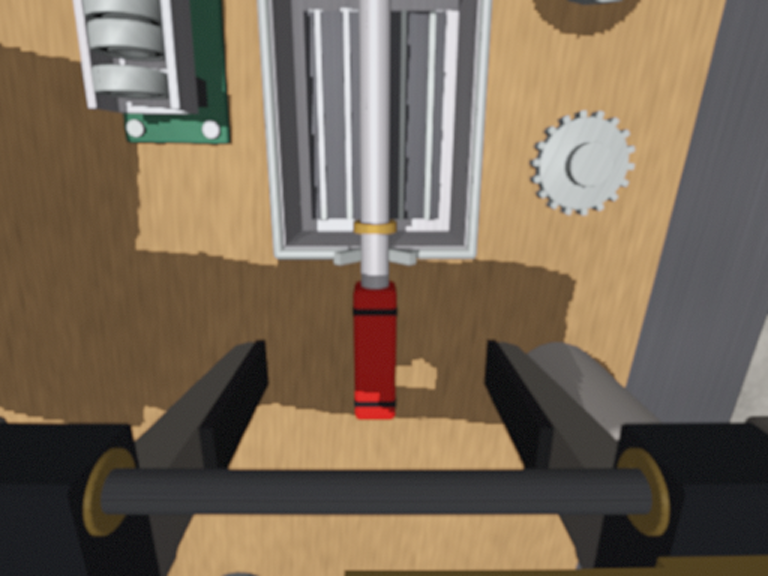

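Run:
```python
from h import *
from plant import bot
print(bot.line_to((642.8,-25.1,63.9),velocity=120,guard=6))
print(bot.current_ee_pos(),bot.current_ft_force())
bot.move_gripper(0.1); print("w",bot.current_grip_width()*92,bot.current_ee_pos(),bot.current_ft_force(),bot.current_moment())
p=bot.current_ee_pos()
bot.line_to((p[0],p[1],p[2]+60),velocity=60)
bot.dwell(.2)
print(bot.current_t(),bot.current_ee_pos(),bot.current_tcp_rot(),rot(94.4),bot.current_ft_force(),bot.current_moment(),bot.current_grip_width()*92)
for n in("scene","wrist","top"):
    f=bot.grab_frame(n); pickle.dump(f,open(f"pics/{n}3.pkl","wb")); 
    if n=="scene": crop(f,200,100,160,120,5,"pics/s3.png")
    if n=="wrist": crop(f,0,0,512,384,1.5,"pics/w3.png")
```

```text
False
[643.32025388 -25.00805312  64.60640656] [ 0.76567996 -0.20867588  0.52509544]
w 23.633600290916423 [642.28735422 -25.06570696  63.76856086] [-1.95400022  0.40348737  1.08246911] [-0.05358248  0.4440105   0.05610765]
6.1333 [642.07268825 -25.02543397 123.34890536] [-2.13409265e+00 -2.30478870e+00  6.97856344e-04] [2.13452781 2.30508035 0.        ] [-0.21294375 -0.21881942 -1.49139583] [-0.06945518  0.02226577 -0.02989156] 23.82245642752278
```

View pics/s3.png

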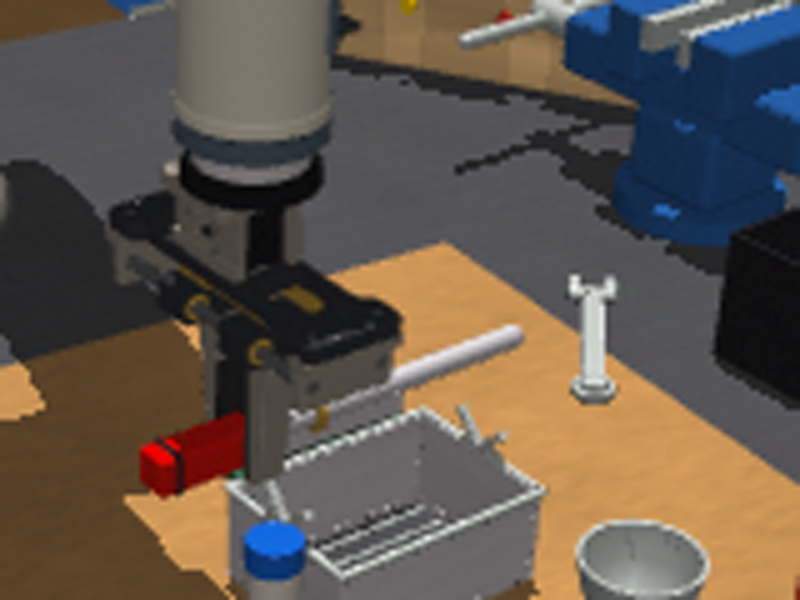

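View pics/w3.png

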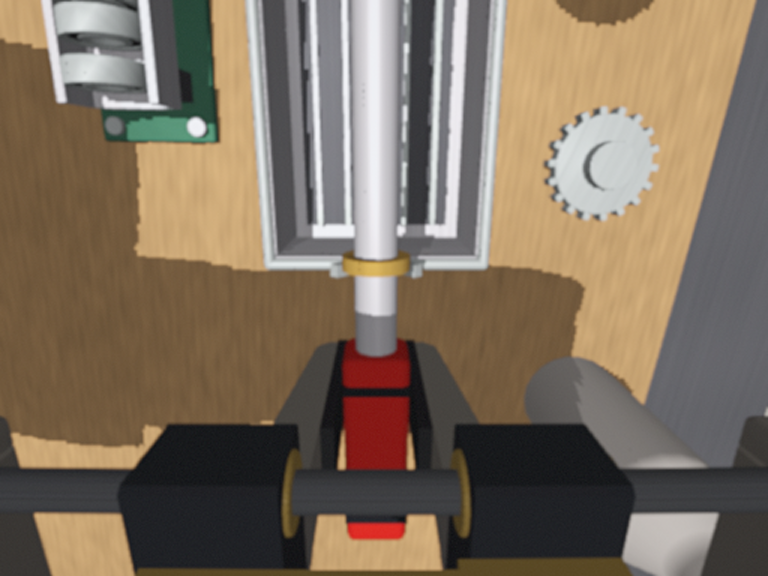

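Run:
```python
from h import *
f=pickle.load(open("pics/wrist3.pkl","rb"))
for v in (5,40,80,120,150,165,200,235,250): print(v,np.round(atd(f,376/1.5-.3,v),1), np.round(atd(f,376/1.5-.3-5,v),1))
f=pickle.load(open("pics/top3.pkl","rb")); crop(f,170,120,150,100,5,"pics/t3.png")
f=pickle.load(open("pics/scene3.pkl","rb"))
d=np.array([np.cos(np.radians(94.4)),np.sin(np.radians(94.4)),0])
o=np.array([642.1,-25.0,123.35+18.7])-26*d
print((proj(f,np.array([o-40*d,o+75*d,o+230*d]))-[200,100])*5)
f=pickle.load(open("pics/top3.pkl","rb"));print((proj(f,np.array([o-40*d,o+75*d,o+230*d]))-[170,120])*5)
```

```text
5 [632.6  99.1 149.1] [630.5  98.8 149.5]
40 [633.7  85.  150.4] [631.6  84.7 151.3]
80 [635.   68.3 151.4] [632.7  68.3 149.4]
120 [636.4  50.6 149.8] [634.1  50.4 150.8]
150 [637.5  36.5 151.1] [635.1  36.2 150.4]
165 [638.1  29.  150.9] [635.6  28.7 150. ]
200 [639.6  10.6 149.9] [637.   10.7 150.9]
235 [641.1  -8.7 150.5] [638.4  -9.  150.2]
250 [641.6 -14.9 155.5] [638.9 -14.9 156. ]
[[143.02674978 469.94758465]
 [310.32880663 406.86116827]
 [512.48197616 330.62582656]]
[[627.60958448 221.35042429]
 [394.41802305 236.0596767 ]
 [ 78.61036033 256.11751504]]
```

View pics/t3.png

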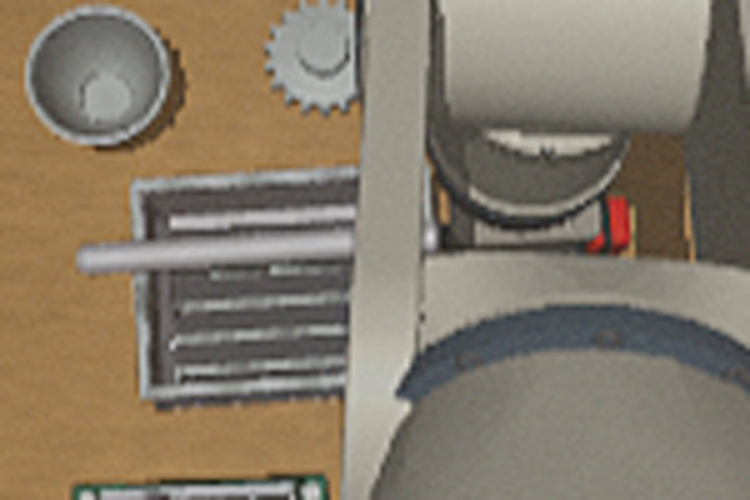

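```bash
cat >> h.py <<'E'
YC=92.95; DC=np.array([np.cos(np.radians(YC)),np.sin(np.radians(YC)),0]); OC=np.array([499.4,100.1,0])
LC=np.array([-DC[1],DC[0],0])  # left of channel (world -x)
def chan(s,lat=0,z=36.2): return OC+DC*s+LC*lat+np.array([0,0,z])
E
python3 - <<'E'
from h import *
from plant import bot
bot.line_to(chan(-249,z=125),rot(YC),velocity=150)
bot.line_to(chan(-249),velocity=100,guard=6)
bot.dwell(.3)
print(bot.current_t(),bot.current_ee_pos(),chan(-249),bot.current_ft_force(),bot.current_moment())
for n in("scene","wrist","top"):
    f=bot.grab_frame(n); pickle.dump(f,open(f"pics/{n}4.pkl","wb")); 
    if n=="scene": crop(f,200,130,140,110,5,"pics/s4.png")
    if n=="wrist": crop(f,180,0,140,120,5,"pics/w4.png")
    if n=="top": crop(f,170,200,150,60,5,"pics/t4.png")
E
```

```text
8.9667 [ 512.44967513 -148.64907298   36.60490542] [ 512.21465247 -148.57003173   36.2       ] [-0.90410527  0.62984551 -1.49040432] [-0.0883899   0.04224494 -0.00522137]
```

View pics/s4.png

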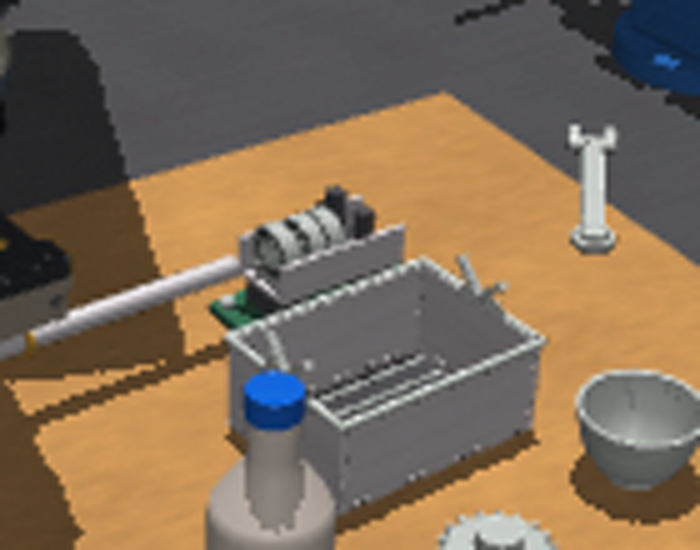

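View pics/w4.png

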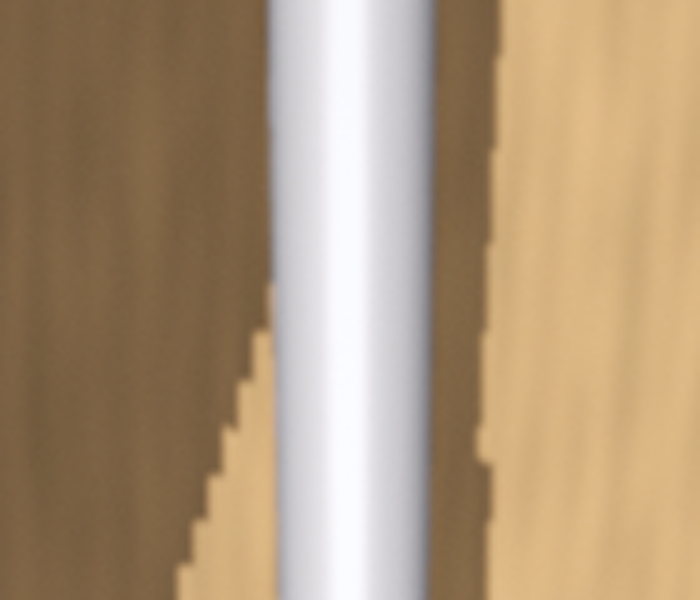

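View pics/t4.png

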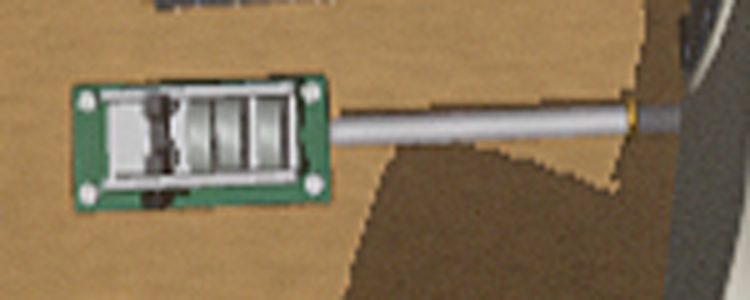

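Run:
```python
from h import *
from plant import bot
for i in range(6):
    bot.dwell(.05); print(np.round(bot.current_ee_pos()-chan(-249),2),np.round(bot.current_ft_force(),2))
f0=bot.current_ft_force()
st=bot.line_to(chan(-249+28),velocity=60,guard=4)   # tip to ~ -17 : into bearing a entrance
print(st,bot.current_t(),np.round(bot.current_ee_pos()-chan(-221),2),np.round(bot.current_ft_force(),2))
st=bot.line_to(chan(-249+42),velocity=40,guard=4)
print(st,bot.current_t(),np.round(bot.current_ee_pos()-chan(-207),2),np.round(bot.current_ft_force(),2),bot.current_moment())
for n in("scene","top"):
    f=bot.grab_frame(n); pickle.dump(f,open(f"pics/{n}5.pkl","wb")); 
    if n=="scene": crop(f,225,155,80,60,8,"pics/s5.png")
    if n=="top": crop(f,170,200,130,60,6,"pics/t5.png")
```

```text
[ 0.04 -0.02  0.12] [-0.01  0.25 -1.35]
[ 0.01 -0.    0.04] [ 0.78  0.07 -1.18]
[ 0.01 -0.02  0.04] [ 0.58 -0.02 -0.77]
[0.01 0.02 0.01] [ 0.15  0.61 -1.84]
[ 0.01 -0.02 -0.  ] [-0.56 -0.01 -1.85]
[-0.02  0.01 -0.02] [-0.09  0.26 -1.24]
False 10.0333 [0.11 0.28 0.06] [-0.5   0.05 -1.08]
False 10.5333 [0.06 0.18 0.04] [-0.13 -0.07 -0.61] [-0.1437442   0.02895464  0.00333726]
```

View pics/s5.png

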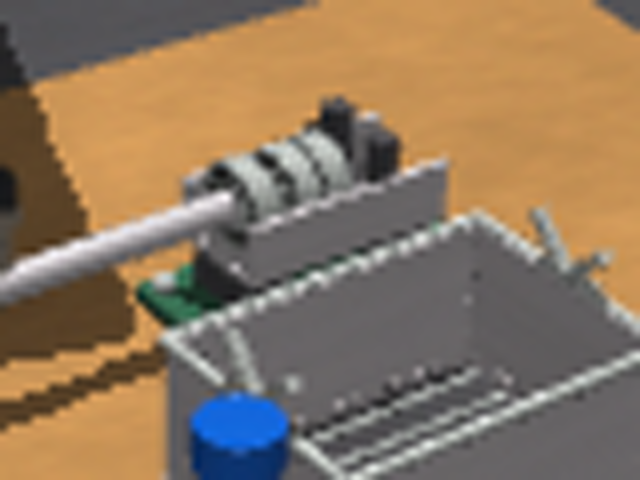

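View pics/t5.png

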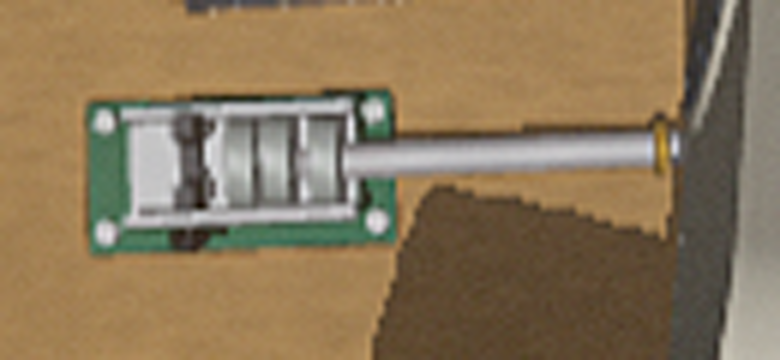

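Run:
```python
from h import *
from plant import bot
for s in (-185,-159,-120,-82):
    st=bot.line_to(chan(s),velocity=50,guard=4)
    print(s,st,round(bot.current_t(),2),np.round(bot.current_ee_pos()-chan(s),2),np.round(bot.current_ft_force(),2),np.round(bot.current_moment(),3))
    if st: break
for n in("scene","top","wrist"):
    f=bot.grab_frame(n); pickle.dump(f,open(f"pics/{n}6.pkl","wb")); 
    if n=="scene": crop(f,225,145,90,65,8,"pics/s6.png")
    if n=="top": crop(f,150,200,130,60,6,"pics/t6.png")
    if n=="wrist": crop(f,160,0,180,240,2.5,"pics/w6.png")
```

```text
-185 False 11.22 [0.1  0.28 0.05] [ 0.06  1.07 -1.97] [-0.117  0.046 -0.015]
-159 False 11.89 [0.05 0.18 0.02] [-0.32 -0.04 -1.99] [-0.192  0.054  0.019]
-120 False 12.82 [ 0.02 -0.06 -0.01] [-0.42 -0.62 -1.7 ] [-0.17   0.058  0.015]
-82 False 13.73 [ 0.   -0.02 -0.01] [ 0.19 -0.06 -0.78] [-0.134  0.051  0.025]
```

View pics/s6.png

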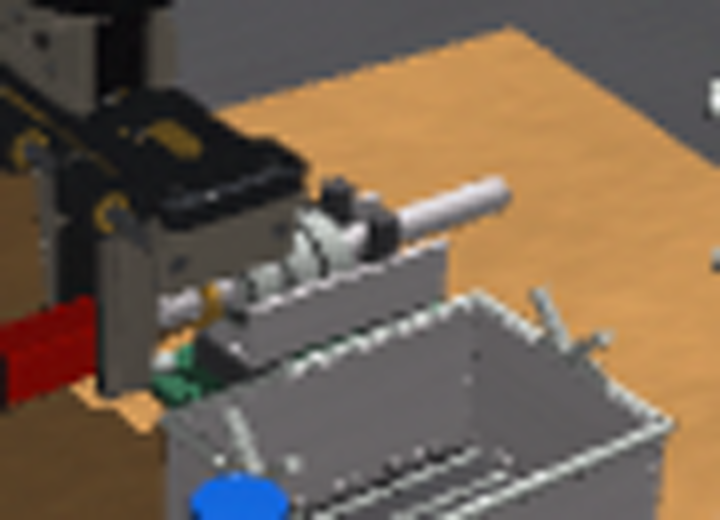

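View pics/t6.png

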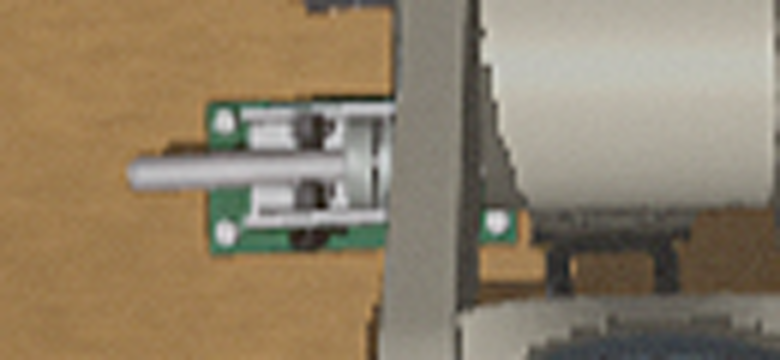

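View pics/w6.png

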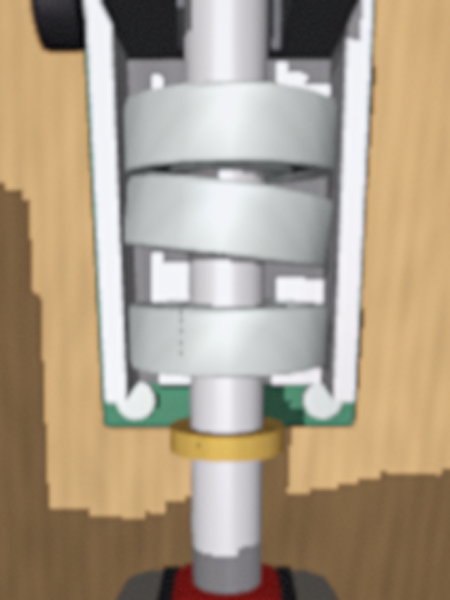

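Run:
```python
from h import *
from plant import bot
def F(n=6):
    a=[]
    for _ in range(n): bot.dwell(.02); a.append(bot.current_ft_force())
    return np.mean(a,0)
f0=F(8); print("base",f0)
st=bot.line_to(chan(-56),velocity=35,guard=4); print(st,F()-f0)
if not st:
    st=bot.line_to(chan(-30),velocity=8,guard=3.5)
p=bot.current_ee_pos(); print(st,"s",(p-OC)@DC,bot.current_t(),F()-f0, (F()-f0)@DC)
np.save("f0.npy",f0)
f=bot.grab_frame("wrist"); pickle.dump(f,open(f"pics/w7.pkl","wb")); crop(f,160,0,180,240,2.5,"pics/w7.png")
```

```text
base [-0.00913587  0.10882972 -1.39055624]
False [ 0.53011189 -0.12949492  0.17733263]
True s -45.258461121616236 16.5917 [ 0.95648764 -1.32727693  1.36777584] -0.9345905336971018
```

View pics/w7.png

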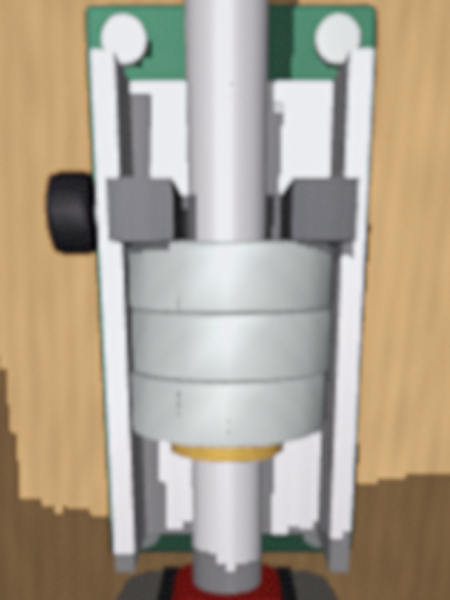

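Run:
```python
from h import *
from plant import bot
f0=np.load("f0.npy")
def F(n=5):
    a=[]
    for _ in range(n): bot.dwell(.02); a.append(bot.current_ft_force())
    return np.mean(a,0)-f0
p0=bot.current_ee_pos(); s=(p0-OC)@DC; 
lat=(p0-OC)@LC; z=p0[2]; print(lat,z)
lat=0; z=36.2
t0=bot.current_t(); hold=0
for k in range(22):
    f=-(F()@DC); print(round(s,2),round(f,2),np.round(F(3),1), round((bot.current_ee_pos()-OC)@DC,2))
    if f>7.3: break
    s+= 0.25 if f<3 else (0.12 if f<6 else .06)
    bot.line_to(chan(s,lat,z),velocity=5,guard=4)
print(bot.current_t())
for k in range(8): bot.dwell(.1); print(round(-(bot.current_ft_force()-f0)@DC,2),end=" ")
print(bot.current_t(),s)
```

```text
0.5834658748044882 35.66253325507045
-45.31 0.37 [ 0.9 -0.3  1. ] -45.31
-45.06 3.18 [-0.7 -3.  -1.1] -45.24
-44.94 4.82 [-1.6 -5.  -1.6] -45.23
-44.82 5.8 [-1.2 -6.1 -1.4] -45.18
-44.7 6.5 [-1.6 -6.4 -0.6] -45.16
-44.64 7.2 [-1.3 -7.1 -1.4] -45.16
-44.58 7.49 [-0.9 -7.1 -1.4] -45.15
19.35
7.54 6.6 8.2 6.92 7.39 7.9 7.64 7.88 20.15 -44.577287937436004
```

Run:
```python
from h import *
from plant import bot
f0=np.load("f0.npy")
bot.line_to(chan(-44.5),velocity=5,guard=3)
for k in range(5): bot.dwell(.1); print(round(-(bot.current_ft_force()-f0)@DC,2),end=" ")
bot.line_to(chan(-45.3),velocity=5); bot.dwell(.1)
print("rel",bot.current_ft_force()-f0)
st=bot.line_to(chan(-45.3,z=76.2),velocity=40,guard=8)
bot.dwell(.1)
print(st,bot.current_t(),bot.current_ee_pos(),bot.current_ft_force()-f0,bot.current_moment())
for n in("scene","wrist","top"):
    f=bot.grab_frame(n); pickle.dump(f,open(f"pics/{n}8.pkl","wb")); 
    if n=="scene": crop(f,215,125,110,85,7,"pics/s8.png")
    if n=="wrist": crop(f,160,0,180,240,2.5,"pics/w8.png")
```

```text
7.95 7.3 8.03 8.19 8.44 rel [ 0.72026431 -2.72188292  0.14788005]
False 22.5583 [501.50148221  54.87432894  75.92944404] [-0.44564368 -0.09997731 -2.45136924] [-0.26388262  0.02974431  0.00630167]
```

View pics/s8.png

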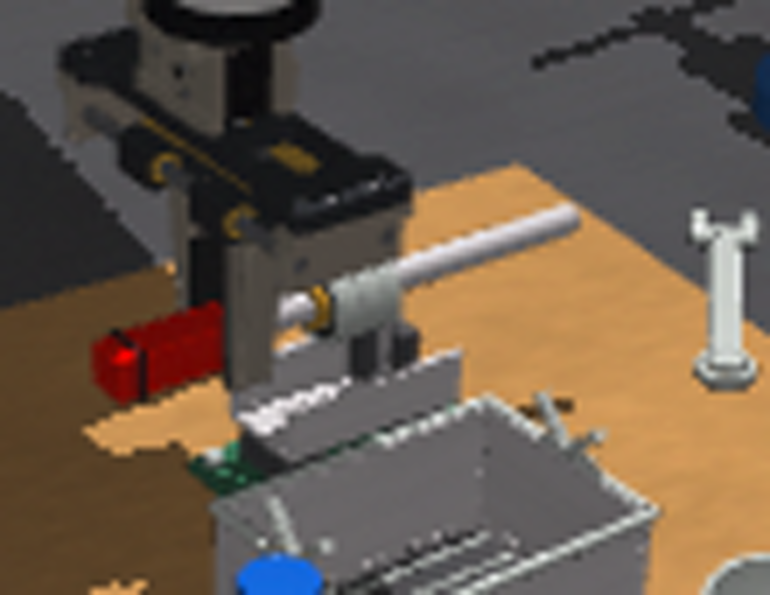

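View pics/w8.png

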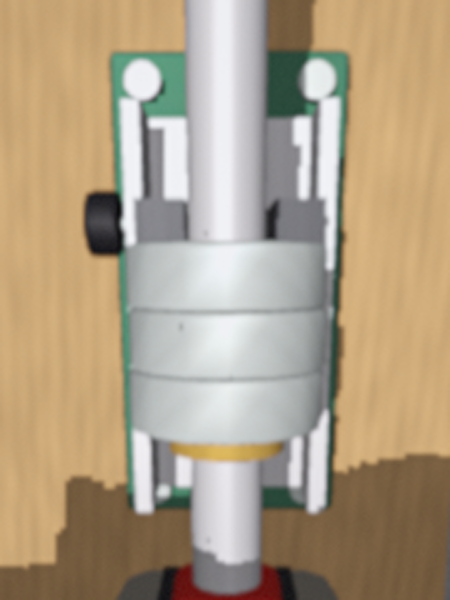

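Run:
```python
from h import *
from plant import bot
P=np.array([642.15,-25.05,0])
bot.line_to(chan(-45.3,z=140),velocity=80)
bot.line_to(P+[0,0,140],rot(94.4),velocity=90)
bot.line_to(P+[0,0,85],velocity=60,guard=8)
bot.dwell(.3)
print(bot.current_t(),bot.current_ee_pos(),bot.current_ft_force(),bot.current_moment())
for n in("scene","wrist","top"):
    f=bot.grab_frame(n); pickle.dump(f,open(f"pics/{n}9.pkl","wb")); 
    if n=="scene": crop(f,215,145,120,90,6,"pics/s9.png")
    if n=="wrist": crop(f,130,0,240,240,2.5,"pics/w9.png")
    if n=="top": crop(f,170,120,130,80,6,"pics/t9.png")
```

```text
26.9667 [642.28592149 -25.06717379  85.26688401] [ 0.36611062  0.29036947 -3.01939047] [-0.2407868   0.03302375 -0.00140786]
```

View pics/s9.png

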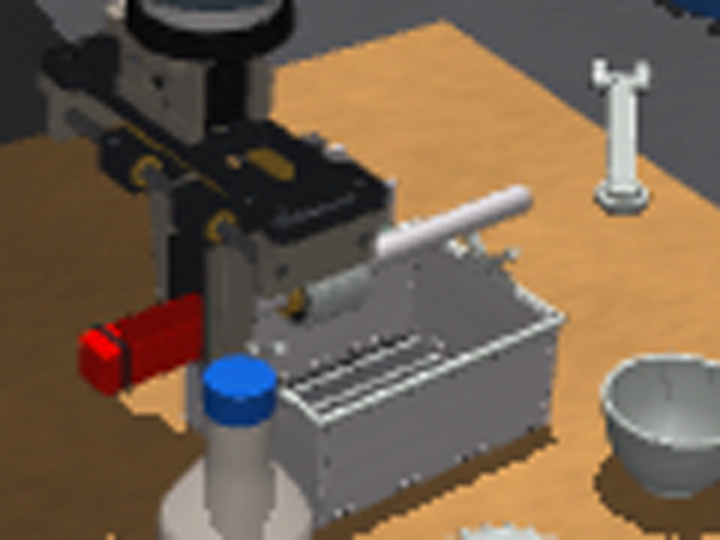

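View pics/w9.png

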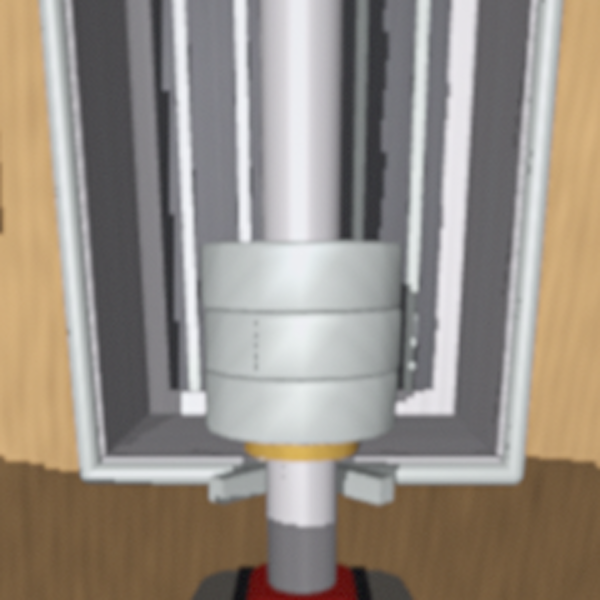

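View pics/t9.png

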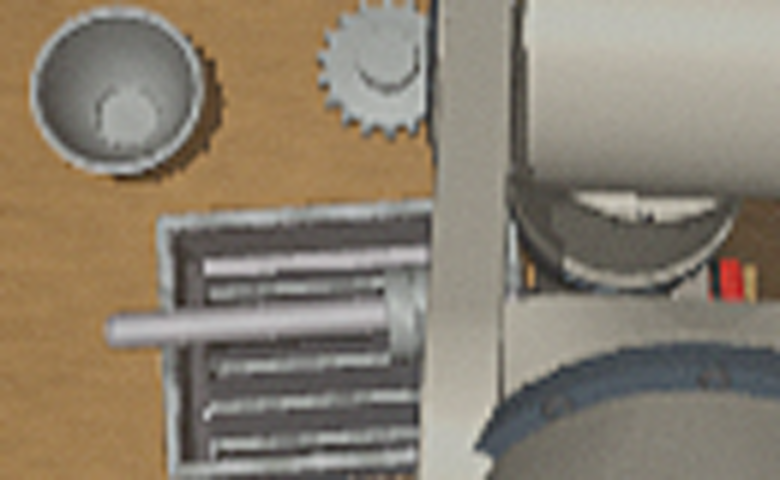

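Centred over the notches, collar inside the pan wall. Lowering to seat.

Run:
```python
from h import *
from plant import bot
P=np.array([642.15,-25.05,0])
st=bot.line_to(P+[0,0,67],velocity=30,guard=5)
print(st,bot.current_ee_pos(),bot.current_ft_force())
st=bot.line_to(P+[0,0,63.8],velocity=10,guard=5)
bot.dwell(.2)
print(st,bot.current_t(),bot.current_ee_pos(),bot.current_ft_force(),bot.current_moment())
f=bot.grab_frame("wrist"); pickle.dump(f,open(f"pics/w10.pkl","wb")); crop(f,130,0,240,240,2.5,"pics/w10.png")
f=bot.grab_frame("scene"); crop(f,215,145,120,90,6,"pics/s10.png")
```

```text
False [642.23797141 -25.06180444  67.02339117] [ 0.5674099   0.94487787 -3.24134696]
False 28.5333 [642.15693572 -25.0572926   63.85490591] [-0.76512691  0.39058241 -1.16892201] [-0.2134454   0.10951401 -0.00613573]
```

View pics/w10.png

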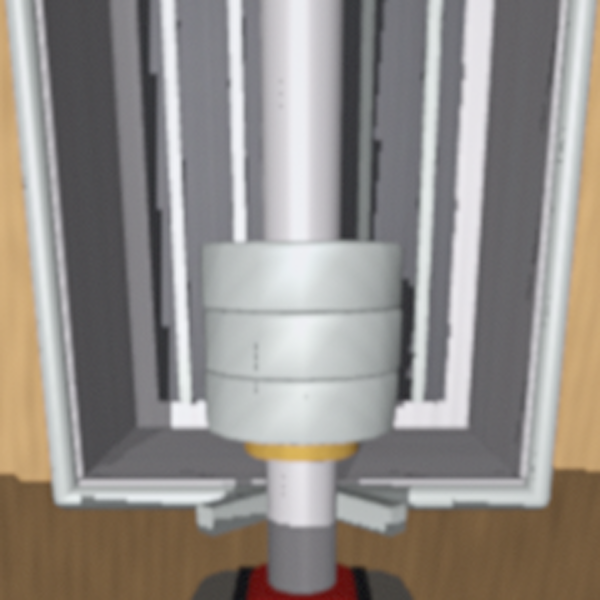

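View pics/s10.png

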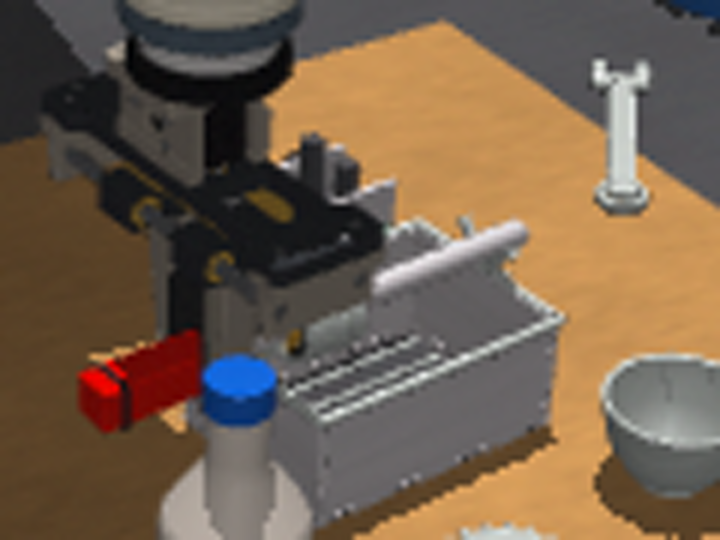

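Run:
```python
from h import *
from plant import bot
P=np.array([642.15,-25.05,0])
st=bot.line_to(P+[0,0,63.5],velocity=4,guard=3); bot.dwell(.15); print(st,bot.current_ft_force())
bot.move_gripper(0.6); print(bot.current_grip_width(),bot.current_ft_force())
bot.line_to(P+[0,0,150],velocity=70,guard=6)
bot.line_to(P+[-60,-60,230],velocity=150)
bot.dwell(.3)
print(bot.current_t())
for n in("scene","wrist","top"):
    f=bot.grab_frame(n); pickle.dump(f,open(f"pics/{n}11.pkl","wb")); 
    if n=="scene": crop(f,215,145,120,90,6,"pics/s11.png")
    if n=="wrist": crop(f,0,0,512,384,1.5,"pics/w11.png")
```

```text
False [-2.19609283 -0.71581674  2.57927665]
0.599673903969413 [0.43252656 0.24557245 0.07438765]
32.2667
```

View pics/s11.png

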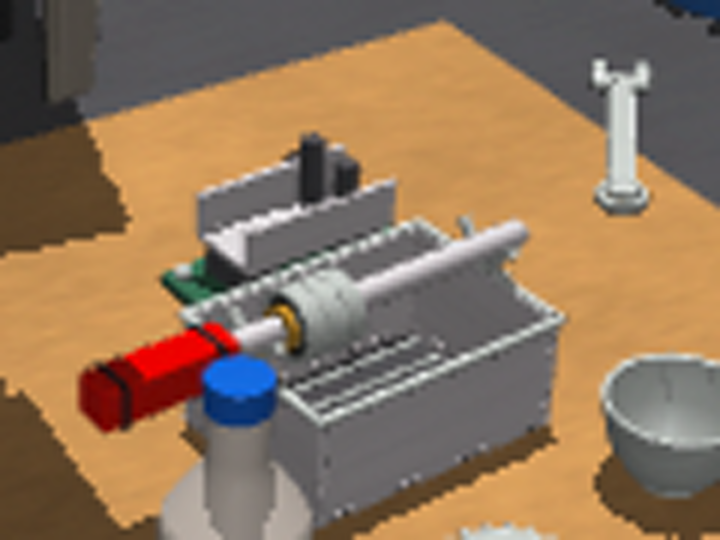

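View pics/w11.png

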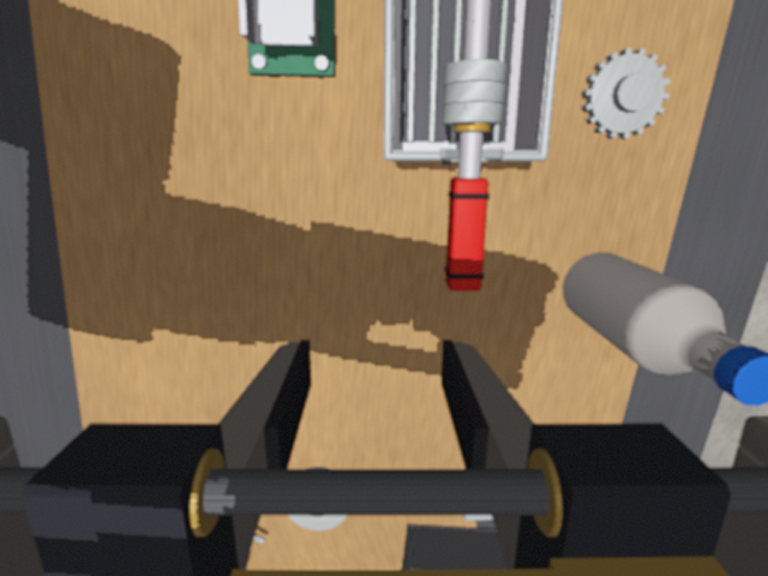

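Run:
```python
from h import *
f=pickle.load(open("pics/wrist11.pkl","rb")); crop(f,270,20,190,160,4,"pics/w11c.png")
```

```text
(no output)
```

View pics/w11c.png

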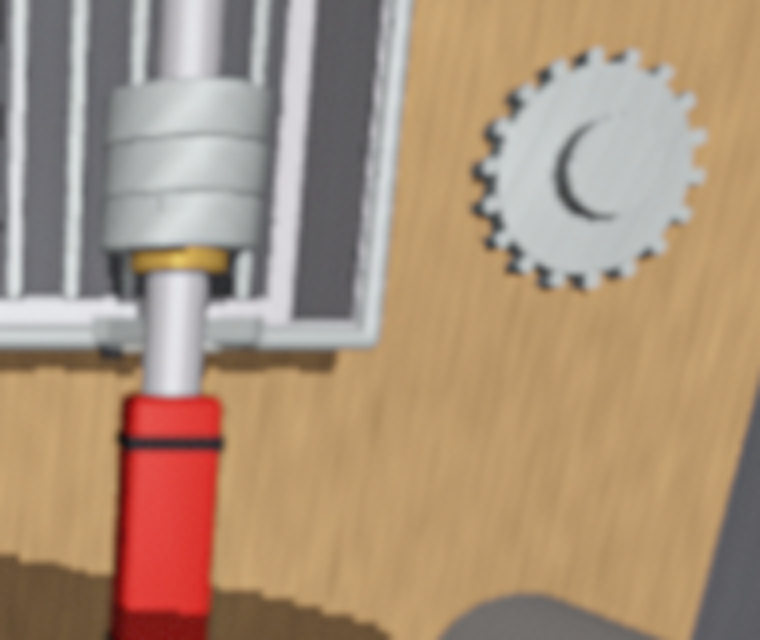

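Run:
```python
from plant import bot
print(bot.hand_in(),bot.current_t())
```

```text
the job is handed in; nothing more can be done
the job is handed in; nothing more can be done
```

The three bearings are on the rod, and it lies back across the pan in its two notches with the handle on the same side as before. I handed the job in at about 32 s.

- **Insertion:** I slid the rod through all three bearings and the slot in the end stop. The force readings stayed within noise, so nothing was forced. The collar closed the row with the stop face at channel x of about 40 mm, close to the 41 mm I had measured in the camera image.
- **Press:** I held it at about 7.5–8 N for roughly a second. Single readings ran from 6.6 to 8.4 N, below the 12 N limit.
- **Last checks:** The final pictures show the three bearings packed against the collar and hanging inside the pan. The neck is in the handle-side notch. In the scene picture the tip is within about 1 px of where it started. The gripper is clear, and the bystanders visible in the last pictures look undisturbed.
- **Small disagreement:** When I set the rod down, the wrist force settled at about +2.6 N in z, compared with about −3 N while I was carrying it. The rod was therefore pressed very lightly into its notches just before I let go. No check failed.

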